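# Hold the spring tester at its mark

### The job

The tape measure has been left on the slideway of the bench spring tester: lift it off and set it down upright on the bare top of the black chest, clear of the tester, while the slide is still home. Then take the T-handle in the gripper, pull the slide out against its spring until its pointer stands level with the clamped mark on the side bar, and keep holding it there: the program finishes with the gripper still holding the handle at the mark. Leave the battery pack and the pliers where they lie.

Things in the scene. Friction and masses are not known exactly. Their poses are not given: they have to be found in the camera images.
- tester: bench spring tester, fixed: grey base 300 x 120 mm, top 16 mm above the chest; steel slideway 50 mm wide along its middle, top at 26 mm; grey spring housing (50 x 74 mm, 66 mm high) at the far end, end stop 34 mm high at the near end. Origin: centre of its underside on the chest top; x along the slideway towards the housing, y left, z up. The slide pulls out towards its -x
- slide (a joint): travel of the slide along the tester's -x, m: 0 = home, near the housing; grows as it is pulled out, at most 0.11. The spring pulls it back with about 6 N at home, 0.7 N more per 10 mm; let go, it returns home
- handle (a point): middle of the T-handle's black cross bar (16 mm diameter, 80 mm long along the tester's y, 105 mm above the chest), on a 14 mm post on the slide block (40 mm along x, 62 mm wide, top 49 mm above the chest). Take it from above, fingers closing along the tester's x; the housing is 57 mm behind the bar's middle at home. Axes as the tester's
- pointer (a point): tip of the slide's pointer, a 3 mm thick finger that sticks out to the left (+y of the tester) over the side bar, 46 mm above the chest; same x along the tester as the handle, moves with it. Axes as the tester's
- mark: the mark: dark saddle 16 x 16 mm clamped on the bright side bar left of the slideway, with an upright fin 3 mm thick, fin top 43 mm above the chest. Origin: middle of the fin in plan, 16 mm above the chest; axes as the tester's. It stands 45 to 80 mm from the home pointer towards -x; the pointer passes just above it and is at the mark when both have the same x along the tester
- tape_measure: black tape measure, 43 mm thick (its x), 88 mm long (its y), 71 mm high, 0.3 kg, loose, standing upright on the slideway between slide and end stop, its length roughly along the slideway. Origin: middle of its underside, about 3 mm below the face it stands on; the solid case spans y -30 to +44 mm, z 3 to 71 mm. Grip it across its 43 mm thickness
- battery_pack: bystander: black drill battery 71 x 110 x 59 mm, loose on the chest top to the left of the tester near the front edge, origin at the middle of its underside; not to be moved. The chest top between it and the tester's near end (x 0.39 to 0.49, y 0.12 to 0.25 in the world) is bare
- pliers: bystander: pliers with yellow handles 67 x 172 x 14 mm, loose, lying flat on the chest top farther left, beyond the battery, origin at the middle of the underside; not to be moved

How it is judged:
By the outcome, as a careful person would: the job done as asked, in the order asked, and still so for the second after the job is handed in, while the arm keeps its last pose, push and grip.
It also fails if it takes over 48 s, if anything falls off the work surface, if the arm or the gripper's body presses on something with over 40 N, if the wrist force passes 120 N, or if a joint passes its speed limit or range.

### The arm

A 6-joint arm with a two-finger parallel gripper is mounted at the origin on a cart in front of the work surface, level with it; the furniture and walls round the work are solid. World frame = base frame: x ahead of the robot, y to its left, z up, the work surface at z = 0. Lengths are in m, angles in rad, forces in N, time in s.
With the tool pointing down it reaches from about 0.25 to 0.775 m from the base axis. Payload 4 kg.
Tool frame: the origin (TCP) lies at the centre of the arm's flange, where the gripper is bolted on; the fingertips stand 199 mm ahead of it and the grasp point (between the pads) lies 180 mm ahead of it (robot.tcp_to_tips is the z of the fingertips in the tool frame, in m); z points along the fingers, y is the line along which they close (so a half turn about z gives the same grasp; the last joint's range is limited). The gripper opens to 94 mm and grips with 3 to 60 N. Pads are 16 mm wide; open, the fingers measure 119 mm over their backs; the gripper's body (75 mm by 177 mm) begins 78 mm behind the grasp point.
Start: joints at [1.184, 0.087, 1.371, -0, 1.684, -0.103], TCP at [0.154, 0.528, 0.405] pointing down, gripper open.
Joint ranges: [-3.1, 3.1], [-0.76, 2.03], [0.27, 2.55], [-1.08, 4.22], [0.17, 2.65], [-2.57, 2.57]. Speed limits (rad/s): [2.79, 2.79, 3.14, 3.14, 3.14, 3.14].

### API

Orientations are given as [roll, pitch, yaw] about the fixed x, y, z axes, in that order (R = Rz(yaw) Ry(pitch) Rx(roll)).
In Python, from bench import robot gives the robot as it stands.
- The arm moves only by the tool play_rows, never from a script. Its arguments are lists of equal length, an entry for each row: "translation": the shift along the tool's x, y, z scaled (see below), a list of three; "twist": the turn, a rotation vector about the tool's x, y, z scaled (see below), a list of three; "gripper": the opening, from -1 (shut) to 1 (fully open). A call has 1 to 8 rows; each row shifts and turns the commanded pose from where the row before left it, along the tool's axes as they then stand; what a row does not reach is not made up. The controller multiplies each number of a shift by 0.04 m and each number of a turn by 0.1 rad. A row lasts 1/10 s, in which the tool goes at most 50 mm and 8.59 degrees, less where a joint would pass 70% of its speed; a pose out of reach is approached as far as the arm can. A call with a number of a shift or a turn outside -1 to 1 is refused whole. A call with a gripper value outside its range is refused whole. The fingers move at their own pace and stop on an object; the grip force is fixed at half the most. Time passes only in rows, so rows that do not move let the fingers close. It gives the time, the measured TCP pose, the force, the opening and the grip force at its end, in the units of the state.
- robot.get_obs(): the state, without advancing time (a new reading comes with each control period).
- robot.snapshot(name): name is "scene" or "top" or "wrist"; returns the picture (400x640x3 uint8, red, green, blue); there is no depth.
- robot.camera_model(name): a dict with "camera_matrix" (3x3 intrinsics, pixels), "rvec" (rotation vector, rad) and "tvec" (3), from world to camera coordinates, as OpenCV has them. Camera axes: x right, y down, z forward; pixel columns grow to the right and rows downward; lengths in m; the calibration is good to about 2 mm. A picture is of the moment at which its call begins: read the wrist's pose just before it. camera_model takes no time and is no camera call; for the wrist camera it gives the pose at the moment of the call.
- robot.close_job(): hands the job in; it is judged then, once.
Trained networks look in the newest picture that a camera, given by its name, has taken for a name from the list of things; names that differ only in an ending like _2 or _b are one class to them, and where a whole thing is asked for, a point or a joint stands for the part that bears it (a point fixed in the world has none). Each returns a list of dicts, best first, with "score" (0 to 1); they miss things now and then, are a little off and sometimes report something else, mostly with a low value. They report only what shows in the picture. A call takes as long as a camera call.
- robot.recognise(name, camera): "centre" ([x, y, z] in m, in world coordinates, good to about 4 mm: the middle of the surface that is visible of it).
- robot.spot_point(name, camera): "centre" ([x, y, z] in m, in world coordinates, good to about 4 mm: a listed point, or the origin of a listed thing).
The state is a dict: "time": time; "joint_positions": joint angles; "qvel": joint speeds; "joint_torque": joint torques, N m; "tool_pos": TCP position; "ee_rot": TCP orientation; "wrist_force": force on the tool from outside, world axes, zero at the start; "wrist_torque": the same for the moment, N m; "width": finger opening in m; "finger_force": force on a finger pad.
Only numpy, scipy, OpenCV 4.12 (cv2) and the standard library are available. Lean on these libraries where they do the work, as an engineer would, in place of code of your own. Each camera call takes 0.05 s, during which the arm holds its last target. There are 200 camera calls.

## Working session

There is one attempt and no reset: what is moved stays moved. The work goes in short steps, Python scripts to look and compute and a tool call to move; the robot and the scene stay as the last step left them, time stands still between calls to the robot, and variables do not carry over. Pictures are saved under pics/ and viewed, at most 10 in all, crops included, and the job is handed in when it is done.

Besides the shell and the picture viewer there is one more tool, called after "Emit:" as name(argument=value, ...) on one line, values as JSON. play_rows: Moves the arm, as the interface text tells. Its arguments: {"type":"object","properties":{"translation":{"type":"array","items":{"type":"array","items":{"type":"number","minimum":-1,"maximum":1}}},"twist":{"type":"array","items":{"type":"array","items":{"type":"number","minimum":-1,"maximum":1}}},"gripper":{"type":"array","items":{"type":"number"}}},"required":["translation","twist","gripper"]}

```bash
mkdir -p pics; cat > h.py <<'E'
import numpy as np, cv2
from bench import robot
from scipy.spatial.transform import Rotation as R
def snap(cam,f):
    im=robot.snapshot(cam); cv2.imwrite('pics/'+f,im[:,:,::-1]); return im
def proj(cam,P):
    m=robot.camera_model(cam); return cv2.projectPoints(np.array(P,float).reshape(-1,3),np.array(m['rvec'],float),np.array(m['tvec'],float),np.array(m['camera_matrix'],float),None)[0].reshape(-1,2)
def ray(cam,uv,z):
    m=robot.camera_model(cam);Rm=cv2.Rodrigues(np.array(m['rvec'],float))[0];c=-Rm.T@np.array(m['tvec'],float).ravel()
    d=Rm.T@np.linalg.inv(np.array(m['camera_matrix'],float))@np.array([uv[0],uv[1],1.]);return c+d*(z-c[2])/d[2]
def st():
    o=robot.get_obs();print('t',o['time'],'p',np.round(o['tool_pos'],4),'r',np.round(o['ee_rot'],4),'F',np.round(o['wrist_force'],1),'w',round(float(o['width']),4),'ff',o['finger_force'])
    return o
E
python3 - <<'E'
from h import *
st()
snap('top','top1.png');snap('scene','sc1.png')
for c in ('top','scene'):
  for n in ('tester','handle','pointer','mark','tape_measure','battery_pack'):
    print(c,n,[(np.round(d['centre'],4),round(d['score'],2)) for d in robot.spot_point(n,c)[:2]])
E
```

```text
t 0.0 p [0.154  0.5279 0.4035] r [-3.1394e+00 -2.0000e-04  2.8578e+00] F [ 0.3 -0.7 -1.2] w 0.0938 ff 0.0
top tester [(array([ 0.5803, -0.0679, -0.0014]), 0.95)]
top handle [(array([ 0.6172, -0.073 ,  0.1071]), 0.82)]
top pointer [(array([ 0.6277, -0.0281,  0.0478]), 0.76), (array([ 0.5793, -0.0708, -0.0006]), 0.56)]
top mark [(array([ 0.5625, -0.0174,  0.0212]), 0.47), (array([ 0.6215, -0.0733,  0.1084]), 0.38)]
top tape_measure [(array([ 0.5512, -0.0614,  0.0225]), 0.73)]
top battery_pack []
scene tester [(array([ 0.5782, -0.0682,  0.0018]), 0.93)]
scene handle []
scene pointer [(array([ 0.6255, -0.0258,  0.048 ]), 0.8)]
scene mark []
scene tape_measure [(array([ 0.5478, -0.0571,  0.0189]), 0.6)]
scene battery_pack [(array([0.4288, 0.3104, 0.0024]), 0.84)]
```

View pics/top1.png

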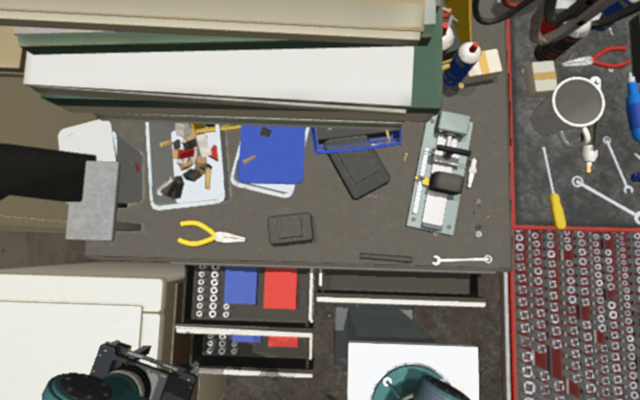

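View pics/sc1.png

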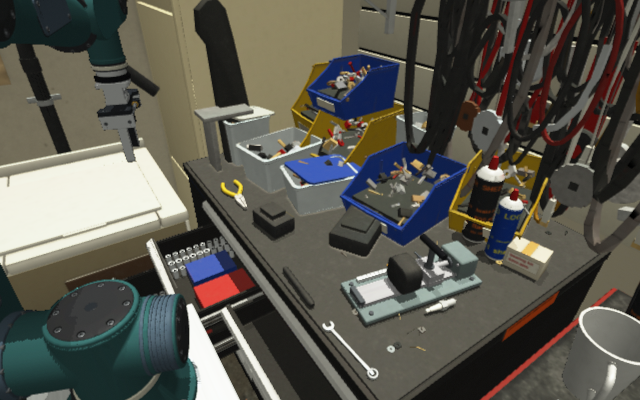

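```bash
python3 - <<'E'
from h import *
im=cv2.imread('pics/top1.png')[100:250,330:510]
cv2.imwrite('pics/c1.png',cv2.resize(im,None,fx=4,fy=4,interpolation=cv2.INTER_CUBIC)[:600,:720])
for uv in [(440,112),(474,114),(408,228),(440,235)]: print(uv,np.round(ray('top',uv,0.016),4))
print(proj('top',[[.39,.12,0],[.49,.12,0],[.49,.25,0],[.39,.25,0]]).round(0).tolist())
E
```

```text
(440, 112) [ 0.7394 -0.0687  0.016 ]
(474, 114) [ 0.736  -0.1564  0.016 ]
(408, 228) [0.4358 0.0131 0.016 ]
(440, 235) [ 0.4205 -0.067   0.016 ]
[[365.0, 245.0], [365.0, 206.0], [315.0, 205.0], [314.0, 243.0]]
```

View pics/c1.png

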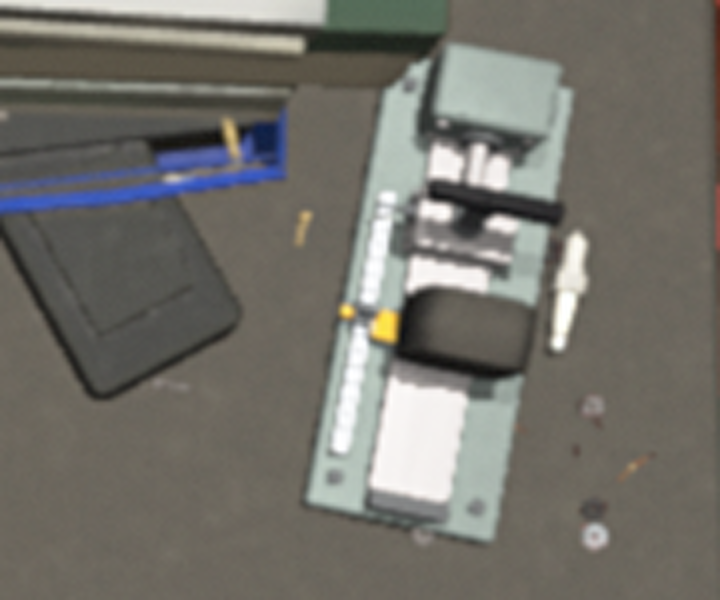

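Emit:
play_rows(translation=[[-0.87,-0.78,0],[-0.87,-0.78,0],[-0.87,-0.78,0],[-0.87,-0.78,0],[-0.87,-0.78,0],[-0.87,-0.78,0],[-0.87,-0.78,0]], twist=[[0,0,0],[0,0,0],[0,0,0],[0,0,0],[0,0,0],[0,0,0],[0,0,0]], gripper=[1,1,1,1,1,1,1])

```text
time: 1.4
tool_pos: [0.3271, 0.2484, 0.405]
ee_rot: [3.141, 0.001, 2.858]
wrist_force: [1.3, 0.7, 0.0]
width: 0.094
finger_force: 0.0
```

Emit:
play_rows(translation=[[-0.87,-0.78,0],[-0.87,-0.78,0],[-0.87,-0.78,0],[-0.87,-0.78,0],[-0.87,-0.78,0],[-0.87,-0.78,0],[0,0,0],[0,0,0]], twist=[[0,0,0],[0,0,0],[0,0,0],[0,0,0],[0,0,0],[0,0,0],[0,0,0],[0,0,0]], gripper=[1,1,1,1,1,1,1,1])

```text
time: 2.2
tool_pos: [0.475, 0.0112, 0.4044]
ee_rot: [3.141, -0.001, 2.856]
wrist_force: [-0.2, 0.1, -1.7]
width: 0.0938
finger_force: 0.0
```

```bash
python3 - <<'E'
from h import *
st()
m=robot.camera_model('wrist');Rm=cv2.Rodrigues(np.array(m['rvec'],float))[0];print('cam',-Rm.T@np.array(m['tvec']).ravel(),Rm[2])
im=snap('wrist','w1.png')
for n in ('tester','handle','pointer','mark','tape_measure'):
    print(n,[(np.round(d['centre'],4),round(d['score'],2),proj('wrist',d['centre']).round(0).tolist()) for d in robot.spot_point(n,'wrist')[:2]])
E
```

```text
t 2.2 p [0.475  0.0112 0.4044] r [ 3.1411e+00 -1.2000e-03  2.8555e+00] F [-0.2  0.1 -1.7] w 0.0938 ff 0.0
cam [0.40017556 0.03281302 0.38546109] [ 0.25606536 -0.07521038 -0.96372918]
tester []
handle [(array([ 0.6211, -0.0732,  0.1096]), 0.68, [[276.0, 375.0]])]
pointer [(array([ 0.6298, -0.0238,  0.0445]), 0.67, [[328.0, 327.0]])]
mark [(array([ 0.5632, -0.0172,  0.0144]), 0.69, [[317.0, 260.0]])]
tape_measure [(array([ 0.5499, -0.0611,  0.023 ]), 0.79, [[275.0, 262.0]])]
```

View pics/w1.png

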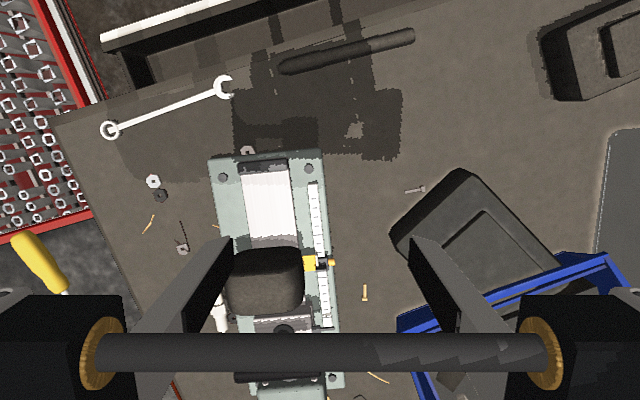

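```bash
python3 - <<'E'
from h import *
im=cv2.imread('pics/w1.png');S=5;x0,y0=195,215
big=cv2.resize(im[y0:335,x0:355],None,fx=S,fy=S,interpolation=cv2.INTER_CUBIC)
o=np.array([.5499,-.0611,.023])
for yaw,col in ((-.27+np.pi/2,(0,255,0)),(-.27+np.pi,(0,0,255))):
  Rz=R.from_euler('z',yaw).as_matrix()
  for z in (3,71):
    P=np.array([[-21.5,-30,z],[21.5,-30,z],[21.5,44,z],[-21.5,44,z]])/1000@Rz.T+o
    cv2.polylines(big,[((proj('wrist',P)-[x0,y0]+.5)*S).astype(np.int32)],True,col,1)
# tester axis line
a=np.array([.5793,-.0680,.026]);d=np.array([np.cos(-.27),np.sin(-.27),0]);n=np.array([-d[1],d[0],0])
for s in (-.025,.025): cv2.polylines(big,[((proj('wrist',[a+n*s-d*.15,a+n*s+d*.1])-[x0,y0]+.5)*S).astype(np.int32)],False,(255,0,255),1)
cv2.imwrite('pics/c2.png',big)
E
```

```text
(no output)
```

View pics/c2.png

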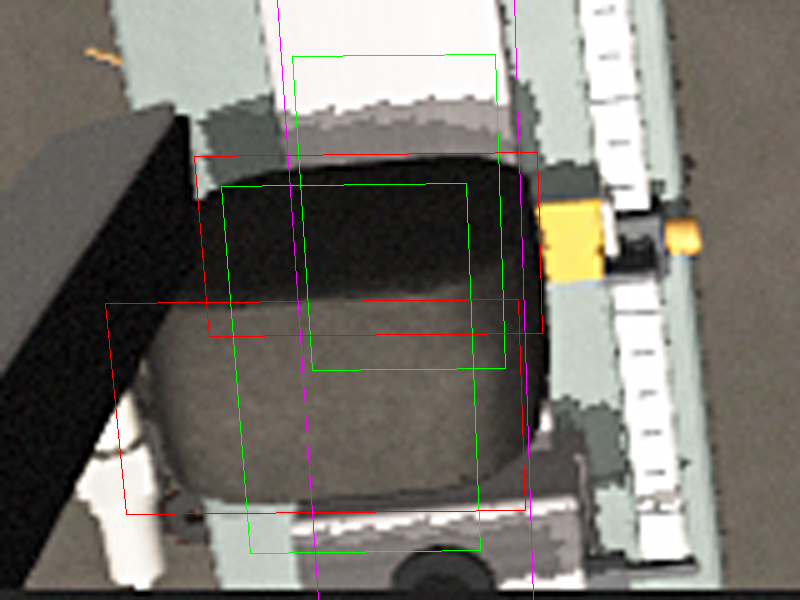

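Emit:
play_rows(translation=[[0,0,0],[0,0,0],[0,0,0],[0,0,0],[0,0,0],[0,0,0],[0,0,0],[0,0,0]], twist=[[0,0,1],[0,0,1],[0,0,1],[0,0,1],[0,0,1],[0,0,1],[0,0,1],[0,0,1]], gripper=[0.32,0.32,0.32,0.32,0.32,0.32,0.32,0.32])

```text
time: 3.3
tool_pos: [0.4744, 0.0129, 0.4049]
ee_rot: [3.141, 0.0, 2.055]
wrist_force: [0.4, -0.5, 0.8]
width: 0.0621
finger_force: 0.0
```

Emit:
play_rows(translation=[[0,0,0],[0,0,0],[0,0,0],[0,0,0],[0,0,0],[0,0,0],[0,0,0],[0,0,0]], twist=[[0,0,1],[0,0,1],[0,0,1],[0,0,1],[0,0,1],[0,0,1],[0,0,1],[0,0,0.55]], gripper=[0.32,0.32,0.32,0.32,0.32,0.32,0.32,0.32])

```text
time: 4.1
tool_pos: [0.4744, 0.0128, 0.4049]
ee_rot: [3.141, -0.0, 1.301]
wrist_force: [-0.1, 0.9, 0.9]
width: 0.0618
finger_force: 0.0
```

```bash
cat >> h.py <<'E'
def go(x,y,z):
    o=st();M=R.from_euler('xyz',o['ee_rot']).as_matrix();v=M.T@(np.array([x,y,z])-o['tool_pos'])/.04
    print('units',v.round(2));return v
def look(cam,names):
  for n in names:
    print(cam,n,[(np.round(d['centre'],4),round(d['score'],2)) for d in robot.spot_point(n,cam)[:2]])
E
python3 - <<'E'
from h import *
go(.548,-.0677,.245)
m=robot.camera_model('wrist');Rm=cv2.Rodrigues(np.array(m['rvec'],float))[0];print('cam',-Rm.T@np.array(m['tvec']).ravel(),Rm[2])
snap('wrist','w2.png'); look('wrist',('tester','handle','pointer','mark','tape_measure'))
E
```

```text
t 4.1 p [0.4744 0.0128 0.4049] r [ 3.1412e+00 -2.0000e-04  1.3014e+00] F [-0.1  0.9  0.9] w 0.0618 ff 0.0
units [-1.45  2.31  4.  ]
cam [0.49485495 0.08740676 0.38592188] [-0.06957659 -0.25816167 -0.96359309]
wrist tester [(array([ 5.778e-01, -6.630e-02,  3.000e-04]), 0.78)]
wrist handle [(array([ 0.6195, -0.0725,  0.1074]), 0.62)]
wrist pointer [(array([ 0.6264, -0.025 ,  0.0447]), 0.68)]
wrist mark [(array([ 0.5657, -0.0169,  0.0129]), 0.78)]
wrist tape_measure [(array([ 0.5547, -0.0604,  0.0261]), 0.96)]
```

View pics/w2.png

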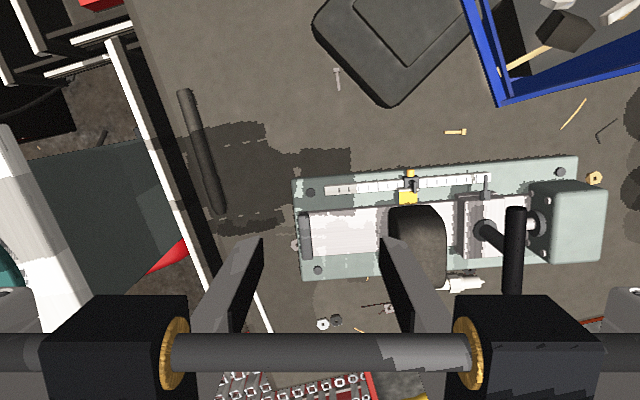

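```bash
python3 - <<'E'
from h import *
im=cv2.imread('pics/w2.png')
for r in (215,230,245): print(r,im[r,375:460:2].mean(1).astype(int).tolist())
d=np.array([np.cos(-.27),np.sin(-.27)]);n=np.array([-d[1],d[0]]);o=np.array([.579,-.068])
def sn(p): return np.round([(p[:2]-o)@d,(p[:2]-o)@n],4)
for uv,z in [((447,230),.094),((447,245),.094),((388,225),.026),((415,207),.09),((432,290),.09),((313,206),.026),((527,193),.026),((295,182),.016),((577,157),.016),((303,281),.016),((486,182),.046),((409,182),.043),((523,210),.113),((505,210),.113)]: print(uv,z,sn(ray('wrist',uv,z)))
for p in [[.6195,-.0727],[.627,-.0255],[.564,-.0172],[.5515,-.061]]: print(sn(np.array(p)))
E
```

```text
215 [220, 172, 176, 174, 150, 142, 100, 17, 20, 25, 22, 27, 21, 27, 24, 24, 28, 29, 23, 33, 26, 29, 30, 37, 27, 33, 31, 33, 35, 31, 33, 24, 42, 255, 247, 246, 247, 246, 219, 159, 130, 88, 71]
230 [173, 137, 176, 132, 133, 137, 124, 9, 24, 24, 19, 28, 43, 58, 60, 65, 64, 72, 76, 73, 83, 87, 98, 90, 96, 83, 92, 90, 81, 84, 83, 82, 77, 85, 82, 21, 255, 247, 254, 149, 139, 79, 73]
245 [233, 198, 89, 14, 18, 35, 101, 118, 112, 113, 114, 101, 101, 113, 116, 116, 109, 103, 99, 101, 113, 102, 106, 106, 113, 111, 111, 112, 114, 109, 109, 111, 111, 109, 107, 98, 235, 247, 208, 117, 95, 76, 76]
(447, 230) 0.094 [-0.0128  0.0206]
(447, 245) 0.094 [-0.0115  0.0067]
(388, 225) 0.026 [-0.0503  0.0012]
(415, 207) 0.09 [-0.0409  0.04  ]
(432, 290) 0.09 [-0.0194 -0.0393]
(313, 206) 0.026 [-0.1297  0.0219]
(527, 193) 0.026 [0.0914 0.0367]
(295, 182) 0.016 [-0.1488  0.0452]
(577, 157) 0.016 [0.143  0.0727]
(303, 281) 0.016 [-0.1414 -0.0699]
(486, 182) 0.046 [0.0381 0.0525]
(409, 182) 0.043 [-0.0356  0.0516]
(523, 210) 0.113 [0.0387 0.0446]
(505, 210) 0.113 [0.0244 0.0445]
[0.0403 0.0063]
[0.0349 0.0538]
[-0.028  0.045]
[-0.0284 -0.0006]
```

```bash
python3 - <<'E'
from h import *
im=cv2.imread('pics/w2.png');g=cv2.GaussianBlur(im,(3,3),0).astype(int)
# base's far-left edge: going down from row 150: floor brownish (r>=b) -> base greenish
pts=[]
for u in list(range(305,385,4))+list(range(425,560,4)):
    col=im[150:200,u].astype(int); gr=col[:,1]-col[:,2]
    k=np.where((gr[:-2]>6)&(gr[1:-1]>6)&(gr[2:]>6))[0]
    if len(k): pts.append((u,150+k[0]))
P=np.array([ray('wrist',p,.016)[:2] for p in pts])
f=np.polyfit(P[:,0],P[:,1],1)
for _ in range(5):
    r=P[:,1]-np.polyval(f,P[:,0]);k=abs(r)<max(.0015,1.5*np.median(abs(r)));f=np.polyfit(P[k,0],P[k,1],1)
print('left edge yaw',np.arctan(f[0]),k.sum(),len(P),'y at .579',np.polyval(f,.579), r[k].std(), pts[::6])
# bar: right/left edges by rows
for r in (215,235,255,275,290): print(r,im[r,495:535].mean(1).astype(int).tolist())
# tape far edge
for r in (225,235,245,255,265,275):
    u=np.where(im[r,400:470].mean(1)>140)[0]; print(r,400+u[0] if len(u) else None)
E
```

```text
left edge yaw -0.1695213519244894 31 47 y at .579 -0.007587939379094452 0.0007152408192563176 [(309, np.int64(179)), (357, np.int64(174)), (381, np.int64(172)), (445, np.int64(167)), (469, np.int64(165)), (493, np.int64(164)), (517, np.int64(161)), (541, np.int64(161))]
215 [245, 248, 248, 247, 246, 245, 244, 247, 254, 208, 67, 0, 10, 17, 18, 19, 22, 25, 31, 26, 30, 37, 39, 44, 49, 57, 60, 53, 51, 46, 40, 30, 33, 37, 32, 34, 34, 33, 33, 39]
235 [42, 39, 39, 34, 39, 34, 28, 25, 73, 41, 7, 2, 15, 17, 21, 24, 30, 25, 27, 30, 31, 46, 50, 53, 52, 55, 52, 46, 34, 33, 39, 122, 140, 81, 49, 48, 40, 35, 32, 38]
255 [245, 245, 247, 245, 248, 252, 255, 216, 83, 0, 13, 13, 19, 22, 24, 25, 34, 33, 31, 41, 48, 45, 48, 54, 43, 41, 42, 35, 11, 119, 181, 186, 182, 185, 186, 187, 186, 207, 195, 183]
275 [113, 114, 109, 106, 117, 119, 81, 25, 0, 16, 18, 25, 21, 31, 28, 36, 33, 36, 45, 44, 42, 46, 47, 42, 37, 36, 33, 38, 100, 112, 109, 110, 111, 111, 113, 111, 109, 111, 112, 113]
290 [115, 112, 114, 116, 116, 103, 42, 1, 16, 17, 22, 25, 29, 31, 30, 37, 38, 40, 43, 43, 45, 40, 37, 35, 34, 32, 34, 108, 118, 114, 114, 112, 109, 111, 118, 106, 109, 113, 111, 110]
225 445
235 447
245 447
255 447
265 447
275 None
```

Emit:
play_rows(translation=[[0,0,0],[-0.55,0.73,0],[-0.55,0.73,0],[-0.56,0.73,0],[0,0,0.8],[0,0,0.7],[0,0,0.7],[0,0,0]], twist=[[0,0,-1],[0,0,0],[0,0,0],[0,0,0],[0,0,0],[0,0,0],[0,0,0],[0,0,0]], gripper=[0.32,0.32,0.32,0.32,0.32,0.32,0.32,0.32])

```text
time: 5.2
tool_pos: [0.5488, -0.068, 0.3116]
ee_rot: [-3.132, -0.001, 1.403]
wrist_force: [-0.4, 0.6, -0.3]
width: 0.062
finger_force: 0.0
```

```bash
python3 - <<'E'
from h import *
go(.5497,-.0675,.245)
snap('wrist','w3.png');look('wrist',('tape_measure','mark','pointer','handle'))
E
```

```text
t 5.2 p [ 0.5488 -0.068   0.3116] r [-3.1316e+00 -6.0000e-04  1.4031e+00] F [-0.4  0.6 -0.3] w 0.062 ff 0.0
units [0.01 0.04 1.67]
wrist tape_measure [(array([ 0.5529, -0.0583,  0.0251]), 0.87)]
wrist mark [(array([ 0.5659, -0.0182,  0.0119]), 0.97)]
wrist pointer [(array([ 0.6266, -0.0256,  0.0471]), 0.9)]
wrist handle [(array([ 0.6213, -0.0716,  0.109 ]), 0.71), (array([ 0.5789, -0.0641,  0.0015]), 0.68)]
```

View pics/w3.png

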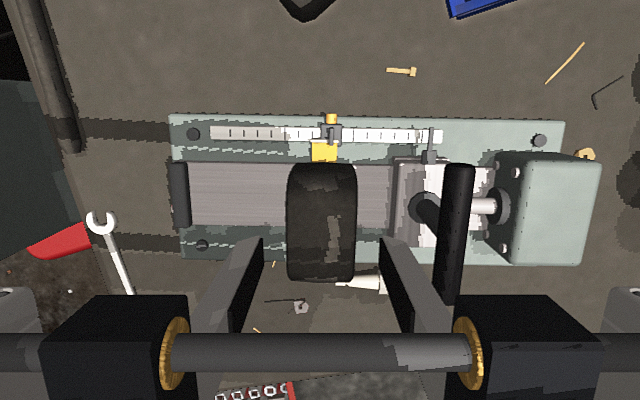

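Emit:
play_rows(translation=[[0,0.04,0.6],[0,0,0.6],[0,0,0.45],[0,0,0],[0,0,0],[0,0,0],[0,0,0],[0,0,0]], twist=[[0,0,0],[0,0,0],[0,0,0],[0,0,0],[0,0,0],[0,0,0],[0,0,0],[0,0,0]], gripper=[0.32,0.32,0.32,0.32,-0.3,-0.3,-0.3,-0.3])

```text
time: 6.25
tool_pos: [0.5511, -0.0684, 0.2528]
ee_rot: [-3.14, 0.0, 1.403]
wrist_force: [-6.1, 0.7, 5.2]
width: 0.0417
finger_force: 30.0
```

Emit:
play_rows(translation=[[0,0,-0.3],[0,0,-0.7],[0,0,-0.8],[0,0,-0.8],[0,0,-0.4],[0,0,0]], twist=[[0,0,0],[0,0,0],[0,0,0],[0,0,0],[0,0,0],[0,0,0]], gripper=[-0.3,-0.3,-0.3,-0.3,-0.3,-0.3])

```text
time: 6.85
tool_pos: [0.5522, -0.0686, 0.3754]
ee_rot: [3.132, 0.0, 1.403]
wrist_force: [0.8, -0.2, -3.0]
width: 0.0418
finger_force: 30.0
```

```bash
python3 - <<'E'
from h import *
go(.435,.175,.23)
snap('wrist','w4.png');look('wrist',('tape_measure','mark','pointer','handle','tester'));snap('top','t4.png');look('top',('tape_measure','handle','battery_pack'))
E
```

```text
t 6.85 p [ 0.5522 -0.0686  0.3754] r [3.1324e+00 4.0000e-04 1.4028e+00] F [ 0.8 -0.2 -3. ] w 0.0418 ff 29.964598179794848
units [ 5.51 -3.94  3.6 ]
wrist tape_measure [(array([ 0.5593, -0.0606,  0.1463]), 0.95)]
wrist mark [(array([ 0.5655, -0.0172,  0.0134]), 0.94)]
wrist pointer [(array([ 0.6271, -0.0252,  0.0476]), 0.63)]
wrist handle [(array([ 0.618 , -0.0752,  0.1076]), 0.66)]
wrist tester [(array([ 0.5765, -0.0661, -0.0021]), 0.57)]
top tape_measure [(array([ 0.5531, -0.0611,  0.1371]), 0.71)]
top handle [(array([ 0.6149, -0.0735,  0.1071]), 0.62)]
top battery_pack [(array([ 0.4262,  0.3134, -0.0042]), 0.8)]
```

View pics/w4.png

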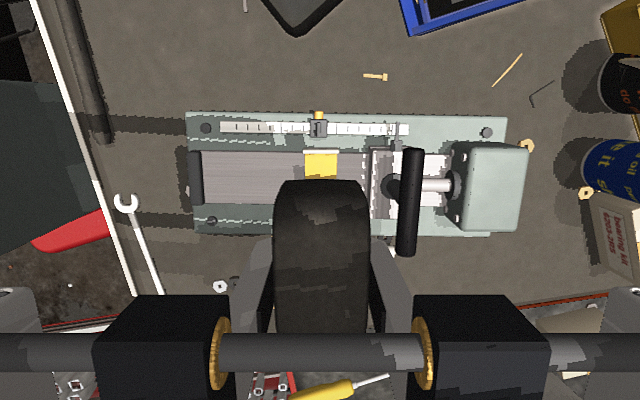

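Emit:
play_rows(translation=[[0.5,-0.3,0],[0.9,-0.66,0],[0.9,-0.66,0],[0.9,-0.66,0],[0.9,-0.66,0],[0.9,-0.66,0],[0.4,-0.34,0],[0,0,0]], twist=[[0,0,0],[0,0,0],[0,0,0],[0,0,0],[0,0,0],[0,0,0],[0,0,0],[0,0,0]], gripper=[-0.3,-0.3,-0.3,-0.3,-0.3,-0.3,-0.3,-0.3])

```text
time: 8.15
tool_pos: [0.4308, 0.173, 0.3708]
ee_rot: [-3.141, -0.001, 1.408]
wrist_force: [0.7, -0.2, -3.5]
width: 0.0419
finger_force: 30.0
```

Emit:
play_rows(translation=[[0,0,0.7],[0,0,0.8],[0,0,0.8],[0,0,0.6],[0,0,0.3],[0,0,0],[0,0,0]], twist=[[0,0,0],[0,0,0],[0,0,0],[0,0,0],[0,0,0],[0,0,0],[0,0,0]], gripper=[-0.3,-0.3,-0.3,-0.3,-0.3,-0.3,-0.3])

```text
time: 8.85
tool_pos: [0.4331, 0.1707, 0.2437]
ee_rot: [3.14, -0.001, 1.402]
wrist_force: [-0.3, 0.1, -3.2]
width: 0.0419
finger_force: 30.0
```

Emit:
play_rows(translation=[[0,0,0.2],[0,0,0.12],[0,0,0.06],[0,0,0]], twist=[[0,0,0],[0,0,0],[0,0,0],[0,0,0]], gripper=[-0.3,-0.3,-0.3,-0.3])

```text
time: 9.25
tool_pos: [0.4322, 0.1709, 0.2272]
ee_rot: [-3.141, 0.0, 1.403]
wrist_force: [-0.2, 0.7, -3.1]
width: 0.042
finger_force: 30.0
```

Still bearing its full weight; lower in tiny steps until contact.

Emit:
play_rows(translation=[[0,0,0.03],[0,0,0],[0,0,0.03],[0,0,0]], twist=[[0,0,0],[0,0,0],[0,0,0],[0,0,0]], gripper=[-0.3,-0.3,-0.3,-0.3])

```text
time: 9.65
tool_pos: [0.4325, 0.171, 0.2267]
ee_rot: [3.141, -0.0, 1.403]
wrist_force: [-3.5, -1.2, 6.3]
width: 0.042
finger_force: 30.0
```

Emit:
play_rows(translation=[[0,0,0],[0,0,0],[0,0,0],[0,0,-0.5],[0,0,-0.8],[0,0,-0.8],[0,0,-0.8],[0,0,-0.8]], twist=[[0,0,0],[0,0,0],[0,0,0],[0,0,0],[0,0,0],[0,0,0],[0,0,0],[0,0,0]], gripper=[0.32,0.32,0.32,0.32,0.32,0.32,0.32,0.32])

```text
time: 10.45
tool_pos: [0.4323, 0.1708, 0.3744]
ee_rot: [3.141, -0.0, 1.403]
wrist_force: [-0.6, 0.1, -0.9]
width: 0.0621
finger_force: 0.0
```

```bash
python3 - <<'E'
from h import *
snap('wrist','w5.png');look('wrist',('tape_measure',));im=snap('scene','s5.png');look('scene',('tape_measure','tester','pointer','handle'))
b=cv2.imread('pics/s5.png')[160:340,190:510];a=cv2.imread('pics/w5.png')
cv2.imwrite('pics/c5.png',np.vstack([cv2.resize(b,(533,300)),cv2.resize(a,(533,300))]))
# handle approach: tester frame
d=np.array([np.cos(-.17),np.sin(-.17)]);n=np.array([-d[1],d[0]]);o=np.array([.579,-.0685])
for nm,p in dict(handle=[.6195,-.0731],pointer=[.6268,-.0252],mark=[.5650,-.0173]).items(): print(nm,(np.array(p)-o)@d,(np.array(p)-o)@n)
go(.6185,-.0745,.41)
E
```

```text
wrist tape_measure []
scene tape_measure [(array([ 0.4336,  0.184 , -0.0048]), 0.64)]
scene tester [(array([ 0.5803, -0.0696,  0.0021]), 0.83)]
scene pointer [(array([ 0.6238, -0.0245,  0.0492]), 0.95)]
scene handle [(array([ 0.6195, -0.0707,  0.1075]), 0.84)]
handle 0.040694421865545484 0.002318195209429382
pointer 0.039785356143676134 0.05076273669258641
mark -0.022460323008964063 0.04809338717883157
t 10.8 p [0.432  0.1708 0.371 ] r [-3.1383e+00  1.4000e-03  1.4028e+00] F [-0.7 -1.   0.4] w 0.062 ff 0.0
units [-5.27  5.62 -0.99]
```

View pics/c5.png

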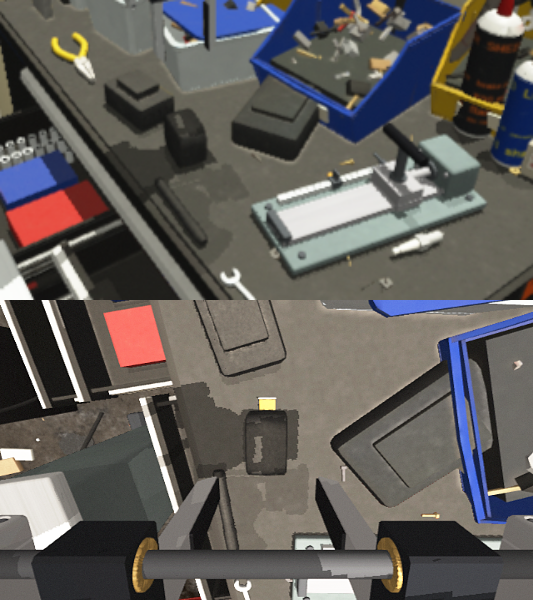

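Emit:
play_rows(translation=[[-0.5,0.53,0],[-0.8,0.85,0],[-0.8,0.85,0],[-0.8,0.85,0],[-0.8,0.85,0],[-0.8,0.85,0],[-0.77,0.84,0],[0,0,0]], twist=[[0,0,0],[0,0,0],[0,0,0],[0,0,0],[0,0,0],[0,0,0],[0,0,0],[0,0,0]], gripper=[0.32,0.32,0.32,0.32,0.32,0.32,0.32,0.32])

```text
time: 11.6
tool_pos: [0.6207, -0.0791, 0.3687]
ee_rot: [-3.137, 0.001, 1.397]
wrist_force: [-0.5, -0.1, -0.2]
width: 0.062
finger_force: 0.0
```

```bash
python3 - <<'E'
from h import *
go(.6184,-.0753,.287)
snap('wrist','w6.png');look('wrist',('handle','pointer','mark','tester'))
cv2.imwrite('pics/c6.png',cv2.imread('pics/w6.png'))
E
```

```text
t 11.6 p [ 0.6207 -0.0791  0.3687] r [-3.1368e+00  1.5000e-03  1.3972e+00] F [-0.5 -0.1 -0.2] w 0.062 ff 0.0
units [ 0.09 -0.06  2.04]
wrist handle []
wrist pointer [(array([ 0.6274, -0.0248,  0.0506]), 0.81)]
wrist mark [(array([ 0.5671, -0.0178,  0.0158]), 0.92)]
wrist tester [(array([ 0.5766, -0.0627, -0.0007]), 0.9)]
```

View pics/c6.png

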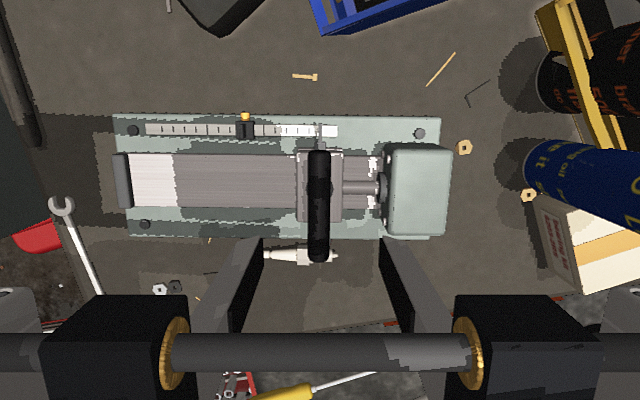

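Emit:
play_rows(translation=[[0.09,-0.06,0.5],[0,0,0.7],[0,0,0.6],[0,0,0.2],[0,0,0],[0,0,0],[0,0,0],[0,0,0]], twist=[[0,0,0],[0,0,0],[0,0,0],[0,0,0],[0,0,0],[0,0,0],[0,0,0],[0,0,0]], gripper=[0.32,0.32,0.32,0.32,-0.2,-0.7,-1,-1])

```text
time: 12.65
tool_pos: [0.6173, -0.0706, 0.2948]
ee_rot: [3.139, 0.0, 1.403]
wrist_force: [0.4, -0.2, -0.1]
width: 0.0334
finger_force: 0.0
```

Emit:
play_rows(translation=[[0,0,0],[0,0,0],[0,0,0]], twist=[[0,0,0],[0,0,0],[0,0,0]], gripper=[-1,-1,-1])

```text
time: 12.95
tool_pos: [0.618, -0.0708, 0.2938]
ee_rot: [3.136, -0.0, 1.402]
wrist_force: [5.5, -0.8, -1.7]
width: 0.0155
finger_force: 30.0
```

```bash
python3 - <<'E'
from h import *
o=st();print(o['joint_positions'])
snap('wrist','w7.png');look('wrist',('pointer','mark'))
cv2.imwrite('pics/c7.png',cv2.resize(cv2.imread('pics/w7.png')[30:230,160:420],(780,600),interpolation=cv2.INTER_CUBIC))
E
```

```text
t 12.95 p [ 0.618  -0.0708  0.2938] r [ 3.1363e+00 -2.0000e-04  1.4025e+00] F [ 5.5 -0.8 -1.7] w 0.0155 ff 29.990870654582977
[-2.05359551e-01  2.88542581e-01  1.35717881e+00  3.73129687e-04
  1.49057903e+00 -3.70575537e-02]
wrist pointer [(array([ 0.6287, -0.0228,  0.048 ]), 0.59)]
wrist mark [(array([ 0.5632, -0.015 ,  0.0134]), 0.61)]
```

View pics/c7.png

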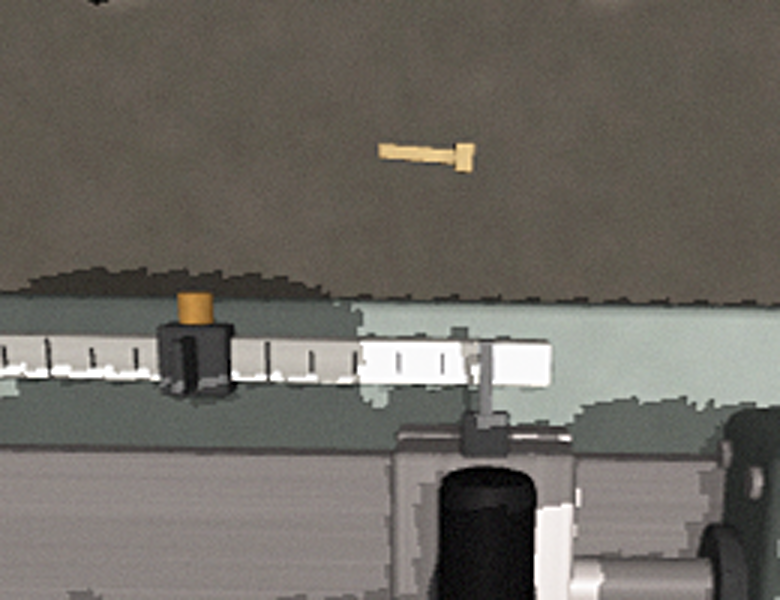

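```bash
python3 - <<'E'
from h import *
im=cv2.imread('pics/w7.png')
d=np.array([np.cos(-.17),np.sin(-.17),0])
a=ray('wrist',(321.7,147),.047);b=ray('wrist',(221,147),.043);c=ray('wrist',(160+196/3,145),.034)
print(a,b,c,'travel',(a-b)@d,(a-c)@d)
for r in (138,140,144,148,152,156,160,164): print(r,im[r,206:246].mean(1).astype(int).tolist(),'|',im[r,308:334].mean(1).astype(int).tolist())
E
```

```text
[ 0.62831343 -0.02222655  0.047     ] [ 0.56461192 -0.01187969  0.043     ] [ 0.56519    -0.01174222  0.034     ] travel 0.06453374369874765 0.0639872631194553
138 [94, 102, 95, 96, 98, 98, 93, 64, 58, 37, 29, 28, 34, 28, 28, 39, 42, 46, 38, 44, 45, 46, 39, 35, 21, 32, 29, 24, 27, 23, 27, 28, 89, 98, 93, 94, 96, 93, 93, 99] | [172, 176, 171, 165, 174, 171, 172, 169, 175, 175, 178, 174, 176, 174, 178, 175, 174, 174, 174, 169, 175, 176, 175, 177, 174, 175]
140 [94, 97, 91, 97, 96, 95, 75, 61, 69, 62, 62, 61, 64, 61, 64, 68, 65, 62, 63, 62, 66, 62, 65, 66, 66, 64, 66, 63, 62, 32, 23, 17, 67, 99, 94, 95, 95, 93, 97, 96] | [180, 185, 123, 94, 95, 94, 90, 81, 163, 181, 178, 177, 172, 174, 175, 173, 177, 176, 182, 179, 180, 179, 177, 177, 174, 173]
144 [186, 187, 185, 184, 187, 196, 115, 49, 66, 63, 61, 58, 58, 60, 37, 25, 29, 28, 22, 47, 66, 68, 63, 68, 66, 67, 65, 62, 56, 36, 40, 179, 197, 188, 188, 186, 190, 188, 190, 190] | [248, 249, 247, 249, 251, 198, 154, 160, 153, 149, 200, 161, 134, 139, 140, 143, 160, 180, 186, 195, 197, 196, 188, 188, 179, 171]
148 [170, 198, 186, 190, 192, 203,
[... 796 characters left out ...]
254, 255, 255, 255, 255, 211, 131, 129, 255, 204, 116, 128, 127, 112, 216, 255, 255, 252, 252, 252, 252, 252, 252, 252]
160 [96, 93, 96, 94, 99, 101, 98, 82, 64, 58, 53, 91, 109, 123, 85, 28, 18, 37, 37, 54, 58, 61, 62, 64, 62, 66, 62, 62, 59, 55, 32, 30, 70, 100, 98, 97, 93, 96, 98, 96] | [98, 94, 95, 92, 96, 98, 72, 67, 61, 69, 63, 81, 114, 131, 129, 117, 166, 182, 178, 176, 170, 174, 173, 173, 173, 161]
164 [97, 95, 93, 91, 94, 96, 90, 93, 92, 100, 95, 97, 98, 100, 100, 96, 98, 82, 73, 72, 78, 77, 73, 70, 76, 72, 94, 99, 98, 97, 101, 95, 100, 95, 96, 97, 95, 93, 95, 93] | [90, 94, 97, 97, 93, 94, 81, 69, 71, 90, 99, 96, 121, 128, 129, 133, 169, 173, 177, 173, 175, 171, 174, 171, 168, 169]
```

Emit:
play_rows(translation=[[0,-0.15,0],[0,-0.3,0],[0,-0.3,0],[0,-0.3,0],[0,-0.3,0],[0,-0.2,0],[0,0,0],[0,0,0]], twist=[[0,0,0],[0,0,0],[0,0,0],[0,0,0],[0,0,0],[0,0,0],[0,0,0],[0,0,0]], gripper=[-1,-1,-1,-1,-1,-1,-1,-1])

```text
time: 13.9
tool_pos: [0.5576, -0.06, 0.2938]
ee_rot: [3.133, -0.002, 1.403]
wrist_force: [9.7, 1.1, -4.5]
width: 0.0154
finger_force: 30.0
```

```bash
cat > m.py <<'E'
from h import *
o=st();d=np.array([np.cos(-.17),np.sin(-.17),0]);print('pulled',-(o['tool_pos']-np.array([.618,-.0708,.2938]))@d)
import sys
snap('wrist',sys.argv[1]);look('wrist',('pointer','mark'))
im=cv2.imread('pics/'+sys.argv[1])
for r in (136,140,144,148,152,156,160,164,168): print(r,im[r,295:345].mean(1).astype(int).tolist())
E
python3 m.py w8.png
```

```text
t 13.9 p [ 0.5576 -0.06    0.2938] r [ 3.1327e+00 -2.1000e-03  1.4028e+00] F [ 9.7  1.1 -4.5] w 0.0154 ff 29.99076336622238
pulled 0.06137523137379694
wrist pointer [(array([ 0.5661, -0.0124,  0.0455]), 0.78)]
wrist mark [(array([ 0.5665, -0.0147,  0.014 ]), 0.74)]
136 [167, 169, 173, 171, 173, 179, 173, 166, 167, 175, 164, 105, 49, 126, 158, 183, 197, 206, 213, 209, 202, 194, 180, 148, 140, 161, 173, 174, 170, 171, 166, 171, 173, 167, 172, 170, 167, 174, 176, 175, 172, 173, 175, 169, 172, 168, 168, 170, 169, 174]
140 [165, 174, 180, 185, 125, 94, 100, 55, 51, 57, 59, 61, 59, 57, 46, 40, 38, 30, 34, 37, 27, 25, 18, 29, 44, 44, 43, 45, 30, 71, 162, 177, 173, 169, 173, 172, 170, 170, 172, 174, 174, 177, 176, 179, 177, 178, 173, 170, 175, 174]
144 [255, 254, 253, 252, 254, 255, 168, 81, 118, 138, 134, 134, 131, 132, 82, 61, 34, 20, 20, 21, 32, 65, 68, 67, 89, 133, 142, 144, 139, 72, 155, 179, 165, 160, 160, 154, 158, 152, 144, 145, 144, 123, 121, 140, 149, 147, 144, 145, 138, 132]
148 [255, 251, 250, 250, 252, 255, 223, 103, 115, 136, 127, 133, 135, 89, 53, 34, 103, 131, 143, 138, 73, 4
[... 642 characters left out ...]
, 73, 96, 102, 105, 66, 80, 119, 126, 127, 132, 93, 56, 48, 39, 105, 126, 133, 128, 74, 60, 51, 46, 103, 123, 128, 139, 117, 60, 134, 153, 144, 145, 148, 148, 165, 174, 173, 174, 168, 172, 168, 173, 150, 141, 146, 142, 140, 147]
164 [95, 96, 96, 99, 98, 99, 84, 76, 77, 79, 80, 82, 84, 77, 77, 77, 63, 49, 50, 64, 79, 75, 79, 68, 117, 126, 127, 132, 120, 162, 176, 173, 172, 173, 167, 172, 171, 169, 173, 170, 172, 172, 167, 172, 168, 165, 168, 171, 171, 169]
168 [100, 94, 97, 97, 101, 98, 96, 95, 100, 99, 100, 97, 98, 102, 92, 100, 99, 101, 66, 47, 112, 122, 114, 112, 120, 116, 113, 116, 111, 116, 118, 115, 114, 95, 156, 177, 169, 170, 171, 168, 171, 168, 168, 172, 173, 172, 172, 168, 170, 171]
```

Emit:
play_rows(translation=[[0,-0.07,0],[0,-0.06,0],[0,0,0],[0,0,0],[0,0,0]], twist=[[0,0,0],[0,0,0],[0,0,0],[0,0,0],[0,0,0]], gripper=[-1,-1,-1,-1,-1])

```text
time: 14.55
tool_pos: [0.5528, -0.0592, 0.2938]
ee_rot: [3.132, -0.002, 1.403]
wrist_force: [10.6, 0.7, -4.9]
width: 0.0148
finger_force: 30.0
```

```bash
python3 m.py w9.png
```

```text
t 14.55 p [ 0.5528 -0.0592  0.2938] r [ 3.1322e+00 -2.3000e-03  1.4027e+00] F [10.6  0.7 -4.9] w 0.0148 ff 29.99057561159134
pulled 0.06620677646120143
wrist pointer [(array([ 0.5621, -0.0134,  0.0464]), 0.96)]
wrist mark [(array([ 0.5656, -0.0151,  0.0164]), 0.8)]
136 [176, 173, 171, 173, 171, 170, 173, 172, 174, 174, 174, 176, 180, 169, 161, 172, 181, 160, 90, 56, 125, 163, 180, 196, 207, 214, 212, 201, 196, 176, 137, 163, 173, 174, 173, 175, 173, 174, 171, 173, 173, 169, 172, 170, 172, 175, 177, 174, 177, 174]
140 [171, 175, 178, 171, 172, 184, 170, 164, 177, 186, 123, 87, 101, 89, 47, 38, 48, 54, 54, 53, 43, 46, 26, 21, 20, 27, 24, 24, 27, 29, 31, 33, 42, 39, 32, 19, 106, 165, 176, 172, 170, 170, 170, 167, 176, 177, 176, 174, 175, 173]
144 [254, 254, 253, 253, 252, 251, 250, 249, 248, 246, 245, 244, 254, 145, 71, 124, 139, 137, 141, 92, 57, 71, 73, 37, 53, 126, 150, 146, 132, 137, 144, 143, 138, 143, 147, 124, 78, 139, 154, 150, 146, 144, 141, 144, 146, 144, 141, 141, 110, 112]
148 [251, 250, 251, 255, 223, 102, 246, 254, 251, 250, 251, 253, 255, 179, 67, 126, 134, 133, 133, 137,
[... 651 characters left out ...]
97, 93, 100, 96, 97, 103, 86, 75, 75, 94, 104, 87, 59, 90, 123, 126, 126, 130, 84, 53, 49, 40, 39, 111, 127, 130, 137, 119, 122, 131, 136, 133, 134, 136, 104, 88, 140, 151, 147, 150, 149, 145, 167, 174, 176, 170, 169, 178, 171]
164 [99, 98, 95, 101, 96, 95, 99, 101, 97, 97, 100, 99, 99, 81, 73, 78, 83, 82, 77, 77, 79, 77, 80, 51, 120, 130, 130, 135, 118, 148, 160, 155, 154, 160, 161, 170, 177, 170, 166, 167, 173, 171, 166, 169, 175, 171, 169, 168, 165, 166]
168 [97, 102, 94, 97, 100, 103, 100, 99, 94, 96, 99, 95, 98, 98, 100, 101, 96, 101, 77, 49, 60, 94, 116, 118, 115, 114, 120, 128, 117, 114, 117, 120, 115, 98, 158, 179, 168, 163, 174, 172, 173, 168, 172, 167, 170, 168, 170, 174, 174, 168]
```

```bash
cat > k.py <<'E'
from h import *
import sys
A=cv2.imread('pics/w8.png',0).astype(np.float32);B=cv2.imread('pics/'+sys.argv[1],0).astype(np.float32)
T=cv2.resize(A[128:138,300:330],None,fx=10,fy=10,interpolation=cv2.INTER_CUBIC);S=cv2.resize(B[126:140,295:350],None,fx=10,fy=10,interpolation=cv2.INTER_CUBIC)
r=cv2.matchTemplate(S,T,cv2.TM_CCOEFF_NORMED);_,v,_,l=cv2.minMaxLoc(r);sh=l[0]/10+295-300;print('shift',sh,v,l)
def cen(I,rows,a,b,t):
    p=I[rows,a:b].mean(0);f=np.interp(np.arange(0,len(p)-1,.02),np.arange(len(p)),p);k=np.where(f>t)[0]*.02+a;return k.min(),k.max()
f=cen(A,slice(148,161),309,317,85);print('fin8',f)
for n in ('w7','w8',sys.argv[1][:-4]):
    I=cv2.imread(f'pics/{n}.png',0);print(n,I[162:167,314:330].mean(0).astype(int))
E
python3 k.py w9.png
```

```text
shift 6.899999999999977 0.9883136749267578 (119, 21)
fin8 (np.float64(310.76), np.float64(314.8))
w7 [ 87  70  67  90  95  90 114 127 128 137 170 177 178 176 176 176]
w8 [ 86  72  60  62  63 117 129 127 132 119 154 174 173 173 171 171]
w9 [ 70  66  64  64  51 115 130 130 135 116 131 142 143 141 142 144]
```

Emit:
play_rows(translation=[[0,-0.018,0],[0,0,0],[0,0,0],[0,0,0]], twist=[[0,0,0],[0,0,0],[0,0,0],[0,0,0]], gripper=[-1,-1,-1,-1])

```text
time: 15.1
tool_pos: [0.5523, -0.0591, 0.2937]
ee_rot: [3.132, -0.002, 1.403]
wrist_force: [10.6, 1.4, -4.0]
width: 0.0146
finger_force: 30.0
```

```bash
python3 m.py w10.png | cut -c1-170; python3 k.py w10.png
```

```text
t 15.1 p [ 0.5523 -0.0591  0.2937] r [ 3.1316e+00 -2.3000e-03  1.4027e+00] F [10.6  1.4 -4. ] w 0.0146 ff 29.990376234054565
pulled 0.06678364521917883
wrist pointer [(array([ 0.5634, -0.0137,  0.0498]), 0.74)]
wrist mark [(array([ 0.5619, -0.0161,  0.0136]), 0.75)]
136 [179, 177, 173, 173, 174, 171, 172, 172, 169, 170, 175, 173, 174, 179, 171, 165, 175, 177, 163, 93, 86, 142, 169, 187, 201, 211, 216, 208, 202, 153, 148, 115, 155, 17
140 [173, 174, 176, 177, 179, 181, 178, 163, 176, 175, 184, 123, 95, 103, 70, 41, 48, 47, 46, 58, 49, 47, 26, 26, 19, 24, 32, 26, 22, 23, 32, 32, 37, 33, 34, 30, 72, 158,
144 [254, 253, 253, 253, 252, 251, 250, 249, 246, 245, 245, 243, 247, 194, 89, 97, 133, 139, 132, 143, 89, 63, 72, 57, 64, 125, 145, 147, 132, 132, 140, 140, 144, 142, 14
148 [250, 250, 251, 252, 255, 183, 198, 251, 251, 251, 250, 251, 254, 255, 178, 79, 127, 142, 86, 58, 65, 63, 61, 33, 63, 123, 132, 138, 150, 144, 136, 137, 140, 138, 136
152 [250, 250, 251, 252, 255, 187, 204, 252, 253, 250, 250, 251, 255, 255, 182, 80, 120, 138, 100, 68, 57, 48, 56, 39, 67, 125, 138, 140, 137, 136, 1
[... 311 characters left out ...]
32, 138, 117, 118, 128, 137, 132, 129, 131, 119, 98,
164 [101, 101, 101, 97, 97, 99, 98, 98, 102, 97, 101, 100, 98, 83, 69, 77, 80, 79, 82, 80, 74, 78, 77, 70, 101, 123, 133, 135, 117, 139, 156, 161, 157, 156, 153, 173, 179
168 [98, 92, 101, 98, 101, 97, 100, 100, 92, 96, 97, 98, 103, 98, 95, 94, 97, 105, 67, 48, 56, 60, 105, 125, 110, 120, 116, 128, 118, 119, 115, 119, 116, 96, 157, 180, 17
shift 7.399999999999977 0.9881742596626282 (124, 21)
fin8 (np.float64(310.76), np.float64(314.8))
w7 [ 87  70  67  90  95  90 114 127 128 137 170 177 178 176 176 176]
w8 [ 86  72  60  62  63 117 129 127 132 119 154 174 173 173 171 171]
w10 [ 73  66  65  62  54 106 129 130 136 113 128 138 142 142 142 142]
```

Emit:
play_rows(translation=[[0,-0.004,0],[0,0,0],[0,0,0],[0,0,0],[0,0,0],[0,0,0],[0,0,0],[0,0,0]], twist=[[0,0,0],[0,0,0],[0,0,0],[0,0,0],[0,0,0],[0,0,0],[0,0,0],[0,0,0]], gripper=[-1,-1,-1,-1,-1,-1,-1,-1])

```text
time: 16.05
tool_pos: [0.5521, -0.0591, 0.2938]
ee_rot: [3.131, -0.002, 1.403]
wrist_force: [10.5, -0.2, -4.8]
width: 0.015
finger_force: 30.0
```

Emit:
play_rows(translation=[[0,0,0],[0,0,0],[0,0,0],[0,0,0],[0,0,0],[0,0,0],[0,0,0],[0,0,0]], twist=[[0,0,0],[0,0,0],[0,0,0],[0,0,0],[0,0,0],[0,0,0],[0,0,0],[0,0,0]], gripper=[-1,-1,-1,-1,-1,-1,-1,-1])

```text
time: 16.85
tool_pos: [0.5521, -0.059, 0.2937]
ee_rot: [3.131, -0.002, 1.403]
wrist_force: [11.0, 1.1, -5.2]
width: 0.0151
finger_force: 30.0
```

```bash
python3 m.py w11.png | head -3; python3 k.py w11.png; python3 -c "
from h import *
look('scene',('tape_measure',))
robot.snapshot('scene');look('scene',('tape_measure','battery_pack','pliers'))"
```

```text
t 16.85 p [ 0.5521 -0.059   0.2937] r [ 3.1315e+00 -2.3000e-03  1.4028e+00] F [11.   1.1 -5.2] w 0.0151 ff 29.99025285243988
pulled 0.0668976068293987
wrist pointer [(array([ 0.5633, -0.0117,  0.0515]), 0.61)]
shift 7.5 0.9873091578483582 (125, 21)
fin8 (np.float64(310.76), np.float64(314.8))
w7 [ 87  70  67  90  95  90 114 127 128 137 170 177 178 176 176 176]
w8 [ 86  72  60  62  63 117 129 127 132 119 154 174 173 173 171 171]
w11 [ 79  69  64  64  56 103 127 130 137 111 128 137 140 143 143 143]
scene tape_measure [(array([ 0.4336,  0.184 , -0.0048]), 0.64)]
scene tape_measure [(array([ 0.4365,  0.1802, -0.0032]), 0.85)]
scene battery_pack [(array([0.4265, 0.3083, 0.0023]), 0.57)]
scene pliers [(array([4.052e-01, 5.137e-01, 5.000e-04]), 0.5)]
```

Stable, and aligned to within about 0.5 mm.

```bash
python3 -c "
from bench import robot
print(robot.close_job())"
```

```text
the job is handed in; nothing more can be done
None
```

The tape measure stands upright on the bare chest top, clear of the tester, and the gripper holds the T-handle about 67 mm out, with the pointer within an estimated 0.5 mm of the mark; I handed the job in at about 17 s, not knowing the verdict, and viewed 11 pictures, one over the limit of 10.

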